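Jack up the soldering hearth and hold it

TASK

Set the small lever jack on the bench with its saddle centred under the marked lift point of the soldering hearth: the round-ended lug with the stud on top, not the square one. Then pump the jack's handle one full stroke, all the way down and all the way back up, so that the hearth rises and settles again, and after that push the handle fully down once more and finish while holding it there, the hearth held up by the jack alone with its feet off the bench so that a shim could be slipped under. Do not lift or push the hearth with the arm, do not tip the jack over, and leave the cup and the loose spoon beside the work where they are.

Things in the scene. Friction and masses are not known exactly. Their poses are not given: they have to be found in the camera images.
- hearth: Fixed hinge bracket of the soldering hearth. Origin on the bench below the centre of the round dark iron pan (308 mm across, rim top 106 mm high). The pan is hinged on this frame's +y side (pin along x, 187 mm from the origin, 45 mm high). Two lugs 130 mm apart stick out 75 mm beyond the rim on the -y side; two round feet, 22 mm thick, carry the pan at (+-75, -120) mm. z up.
- lift_point (a point): Centre of the underside of the marked lug: dark iron, round end 48 mm across, 14 mm thick, steel stud 20 mm across standing 12 mm proud on top. 62 mm above the bench at rest, at (-65, -205) mm in the hearth's frame. The lug's arm, 30 mm wide, runs along the hearth's y to the rim. Raising the pan here takes about 15 N (11 to 20).
- plain_lug (a point): Centre of the underside of the other lug, with a square end (44 x 40 mm) and no stud, at (65, -205) mm in the hearth's frame. Not to be used.
- pan (a joint): Tilt of the pan about its hinge, rad: 0 = feet resting on the bench, growing as the lug side rises; about 0.048 with the jack fully pumped under the lift point.
- jack_grip (a point): Centre of the grey housing block of the loose 0.9 kg lever jack, 38 mm above the jack's underside: grip here. Block 50 mm along the jack's x, 40 mm along its y, from the 10 mm thick base plate up to 66 mm. Jack's axes: +x towards the saddle, -x towards the handle, z up. The base plate is 80 mm wide, from 140 mm behind to 95 mm ahead of this point. Starts standing on the bench.
- saddle_top (a point): Centre of the top of the jack's saddle, a steel disc 36 mm across on a ram, 70 mm ahead (+x) of the housing's centre; its top is 52 mm above the bench with the handle up and 80 mm with the handle fully down. The ram stands in a fixed grey barrel 38 mm across, up to 34 mm high.
- handle_pad (a point): Centre of the upper face of the flat black pad (55 mm along the handle, 45 wide, 10 thick) at the end of the steel pump handle. The handle turns about a pin along the jack's y, 42 mm behind the housing's centre, 56 mm up. Up: handle slopes 0.42 rad up, pad 117 mm above the bench, 166 mm behind the housing's centre. Fully down: slopes 0.13 rad down, pad 43 mm high, 180 mm behind.
- handle (a joint): Jack handle, rad: 0 = fully up, 0.55 = fully down against its stop. Pressing it down raises the saddle 51 mm per rad; no ratchet: when let go, spring and load bring it back up. Pushing the pad down takes about 2 N free and about 8 N (6 to 10) with the hearth on the saddle.
- cup: Bystander: loose aluminium cup, 84 mm across, 75 mm high. Origin at the centre of its underside.
- spoon: Bystander: loose copper spoon 150 mm long, lying on the bench.

How it is judged:
On the way, in this order (a step that is already met when the one before it is completed fails the run):
1. the jack stands on the bench, upright, handle up, its saddle under the marked lift point (horizontal distance between saddle_top and lift_point below 0.012 m and height (world z) of jack_grip below 0.041 m and angle between jack_grip's own z axis and vertical below 0.03 rad and value of joint handle below 0.1 rad), for 0.2 s.
2. the handle is pumped fully down and the hearth rises (value of joint handle above 0.48 rad and value of joint pan above 0.035 rad), for 0.1 s.
3. the handle comes back up and the hearth settles on its feet (value of joint handle below 0.1 rad and value of joint pan below 0.006 rad), for 0.1 s.
At the end, for the whole second after the job is handed in: The robot is holding the jack handle down (joint above 0.48 of 0.55 rad, pushed with more than 1.5 N); the saddle is within 15 mm of the lift point sideways and carries it (more than 4 N); the pan is tilted up 0.035 to 0.07 rad and the robot does not touch it; the jack stands upright on the bench (all of step 2 and value of joint pan below 0.07 rad and horizontal distance between saddle_top and lift_point below 0.015 m and contact force between saddle and pan above 4 N and contact force between any of the fingers, the arm and handle above 1.5 N and contact force between each of the arm, the fingers and pan below 0.5 N and angle between jack_grip's own z axis and vertical below 0.05 rad and height (world z) of jack_grip below 0.042 m); the arm keeps its last pose, push and grip.
It fails at once if the arm pushes or lifts the hearth (contact force between any of the arm, the fingers and pan above 8 N).
It fails at once if the jack is tipped over (angle between jack_grip's own z axis and vertical above 0.5 rad).
It fails at once if the cup or the spoon is disturbed (distance of any of cup, spoon from where it was at the start of the episode above 0.03 m).
It also fails if it takes over 58 s, if anything falls off the work surface, if the arm or the gripper's body presses on something with over 40 N, if the wrist force passes 120 N, or if a joint passes its speed limit or range.

ROBOT

A 6-joint arm with a two-finger parallel gripper is mounted at the origin on the work surface. World frame = base frame: x ahead of the robot, y to its left, z up, the work surface at z = 0. Lengths are in m, angles in rad, forces in N, time in s.
With the tool pointing down it reaches from about 0.35 to 0.975 m from the base axis. Payload 4.9 kg.
Tool frame: the origin (TCP) lies midway between the tips of the shut fingers; the grasp point (between the pads) lies 19 mm behind it; z points along the fingers, y is the line along which they close (so a half turn about z gives the same grasp; the last joint's range is limited). The gripper opens to 85 mm and grips with 20 to 120 N. Pads are 22 mm wide; open, the fingers measure 114 mm over their backs; the gripper's body (76 mm by 85 mm) begins 54 mm behind the grasp point. The pads swing forward as they close: fully open they stand 13 mm farther back than shut.
Start: joints at [1.206, 0.053, 1.613, -0, 1.476, -0.119], TCP at [0.152, 0.606, 0.231] pointing down, gripper open.
Joint ranges: [-3.01, 3.01], [-1.01, 2.22], [0.06, 2.58], [-1.02, 4.17], [0.09, 2.62], [-3.14, 3.14]. Speed limits (rad/s): [2.57, 2.57, 3.14, 3.14, 3.14, 3.14].

INTERFACE

Orientations are given as a rotation vector (axis times angle).
In Python, from station import ctrl gives the robot as it stands. The module is installed in compiled form; this text tells all that it offers.
- The arm moves only by the shell command python3 -m handwheel 'ROWS' [OPENING] [FORCE]. ROWS is JSON, a list of rows, each a list of 2 entries, a list of its own where there are three numbers: the shift along the tool's x, y, z in cm, then the turn, a rotation vector about the tool's x, y, z in rad. In form: [[[tx, ty, tz], [ax, ay, az]], ...]. A call has 1 to 5 rows; each row is the pose to reach, as a shift and turn from the pose commanded when the call began, along the tool's axes at that moment; what a row does not reach only later rows make up. A row lasts 1/8 s, in which the tool goes at most 62.5 mm and 10.7 degrees, less where a joint would pass 70% of its speed; a pose out of reach is approached as far as the arm can. A call with a gripper value outside its range is refused whole. OPENING is the gripper's target within -1 to 1 (shut at 1, half-way at 0, fully open at -1), set as the call begins (- or left out, the last holds). The fingers move at their own pace and stop on an object; FORCE is the grip in N (left out, the last holds). Time passes only in rows, so rows that repeat a pose let the fingers close. It gives the time, the measured TCP pose, the force, the opening and the grip force at its end, in the units of the state.
- ctrl.get_obs(): the state, without advancing time (a new reading comes with each control period).
- ctrl.get_image(name): name is "side" or "top" or "wrist"; returns the picture (400x640x3 uint8, blue, green, red); there is no depth.
- ctrl.calibration(name): a dict with "fx", "fy", "cx", "cy" (pixels), "R" (3x3) and "t" (3): a world point X has camera coordinates R X + t. Camera axes: x right, y down, z forward; pixel columns grow to the right and rows downward; lengths in m; the calibration is good to about 2 mm. A picture is of the moment at which its call begins: read the wrist's pose just before it. calibration takes no time and is no camera call; for the wrist camera it gives the pose at the moment of the call.
- ctrl.finish_job(): hands the job in; it is judged then, once.
Trained networks look in the newest picture that a camera, given by its name, has taken for a name from the list of things; names that differ only in an ending like _2 or _b are one class to them, and where a whole thing is asked for, a point or a joint stands for the part that bears it (a point fixed in the world has none). Each returns a list of dicts, best first, with "score" (0 to 1); they miss things now and then, are a little off and sometimes report something else, mostly with a low value. They report only what shows in the picture. A call takes as long as a camera call.
- ctrl.look_for(camera, query): "position" ([column, row] in pixels, amid what is visible of it).
- ctrl.landmark_of(camera, query): "position" ([column, row] in pixels: a listed point, or the origin of a listed thing).
The state is a dict: "t": time; "q": joint angles; "dq": joint speeds; "effort": joint torques, N m; "tool_pos": TCP position; "tool_rot": TCP orientation; "contact_force": force on the tool from outside, world axes, zero at the start; "wrist_torque": the same for the moment, N m; "opening": finger opening in m; "grip_force": force on a finger pad.
Only numpy, scipy, OpenCV 4.12 (cv2) and the standard library are available. Lean on these libraries where they do the work, as an engineer would, in place of code of your own. Each camera call takes 0.05 s, during which the arm holds its last target. There are 200 camera calls.

## Working session

There is one attempt and no reset: what is moved stays moved. The work goes in short steps, Python scripts to look and compute and a shell command to move; the robot and the scene stay as the last step left them, time stands still between calls to the robot, and variables do not carry over. Pictures are saved under pics/ and viewed, at most 13 in all, crops included, and the job is handed in when it is done.

```bash
mkdir -p pics; cat > h.py <<'E'
import numpy as np, cv2
from station import ctrl
from scipy.spatial.transform import Rotation as R
def tri(obs):
    # obs: list of (cal, uv) -> point
    A=[];b=[]
    for c,uv in obs:
        Rm=np.array(c["R"]);t=np.array(c["t"])
        for k,(f,cc) in enumerate((("fx","cx"),("fy","cy"))):
            a=(uv[k]-c[cc])/c[f]
            A.append(Rm[k]-a*Rm[2]);b.append(-(t[k]-a*t[2]))
    x,r,_,_=np.linalg.lstsq(np.array(A),np.array(b),rcond=None)
    return x,float(np.sqrt(r[0])) if len(r) else 0
def plane(c,uv,z):
    Rm=np.array(c["R"]);t=np.array(c["t"]);o=-Rm.T@t
    d=Rm.T@np.array([(uv[0]-c["cx"])/c["fx"],(uv[1]-c["cy"])/c["fy"],1])
    return o+d*(z-o[2])/d[2]
def proj(c,X):
    p=np.array(c["R"])@np.array(X)+np.array(c["t"]);return [c["fx"]*p[0]/p[2]+c["cx"],c["fy"]*p[1]/p[2]+c["cy"]]
E
python3 - <<'E'
from h import *
o=ctrl.get_obs();print(o["t"],o["tool_pos"],o["tool_rot"],o["opening"])
ims=[];cal={}
for n in("top","side"):
    ims.append(ctrl.get_image(n));cal[n]=ctrl.calibration(n)
    print(n,np.round(-np.array(cal[n]["R"]).T@cal[n]["t"],3))
    cv2.imwrite(f"pics/{n}0.png",ims[-1])
hs=dict(hearth=0,lift_point=.062,plain_lug=.062,jack_grip=.038,saddle_top=.052,handle_pad=.117,cup=0,spoon=0)
for k,z in hs.items():
    best={}
    for n in("top","side"):
        r=ctrl.landmark_of(n,k)[:2]
        for d in r: print(k,n,round(d["score"],2),np.round(d["position"],0),np.round(plane(cal[n],d["position"],z),3))
        if r:best[n]=r[0]
    if len(best)==2:print("   tri",np.round(tri([(cal[n],best[n]["position"]) for n in best])[0],3))
print(ctrl.get_obs()["t"])
E
```

```text
0.0 [0.15186521 0.60563202 0.23006578] [-3.85077159e-01 -3.11742389e+00  3.06945347e-03] 0.08535804001510731
top [0.355 0.005 1.859]
side [ 0.304 -0.734  1.122]
hearth top 0.62 [248. 208.] [0.592 0.287 0.   ]
hearth side 0.63 [297. 169.] [0.587 0.294 0.   ]
   tri [0.588 0.286 0.008]
lift_point top 0.72 [294. 228.] [0.51  0.11  0.062]
lift_point top 0.58 [390. 167.] [ 0.728 -0.233  0.062]
lift_point side 0.81 [291. 203.] [0.497 0.088 0.062]
   tri [0.508 0.113 0.03 ]
plain_lug top 0.95 [302. 195.] [0.63  0.082 0.062]
plain_lug side 0.94 [328. 197.] [0.629 0.064 0.062]
   tri [0.635 0.082 0.039]
jack_grip top 0.74 [391. 246.] [ 0.448 -0.232  0.038]
jack_grip side 0.84 [314. 287.] [ 0.46  -0.234  0.038]
   tri [ 0.454 -0.233  0.039]
saddle_top top 0.64 [371. 238.] [ 0.474 -0.161  0.052]
saddle_top top 0.26 [390. 167.] [ 0.73  -0.235  0.052]
saddle_top side 0.54 [310. 264.] [ 0.476 -0.162  0.052]
saddle_top side 0.3 [396. 266.] [ 0.724 -0.272  0.052]
   tri [ 0.475 -0.161  0.052]
handle_pad top 0.9 [437. 258.] [ 0.403 -0.377  0.117]
handle_pad side 0.94 [315. 330.] [ 0.407 -0.388  0.117]
   tri [ 0.407 -0.381  0.1  ]
cup top 0.78 [392. 168.] [ 0.74  -0.248  0.   ]
cup side 0.77 [395. 266.] [ 0.745 -0.249  0.   ]
   tri [ 0.742 -0.249  0.001]
spoon top 0.51 [355. 161.] [ 0.765 -0.112  0.   ]
spoon side 0.82 [381. 235.] [ 0.757 -0.122  0.   ]
spoon side 0.5 [312. 262.] [ 0.491 -0.13   0.   ]
   tri [ 0.766 -0.113 -0.018]
0.9
```

View pics/top0.png

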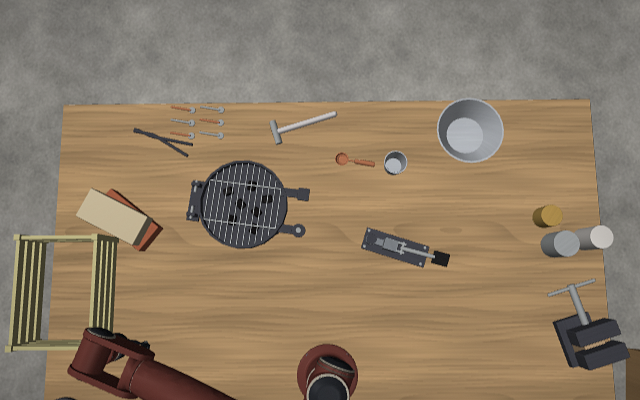

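View pics/side0.png

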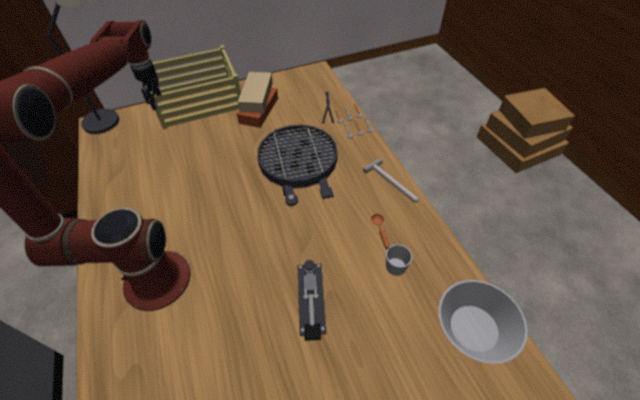

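Top picture: the studded round lug is at about (299,230), the square lug at (302,194), and the jack at (395,247) with its pad at (440,258). The cup is at (395,162) and the spoon at (355,160). The networks agree with this. I'll fly to the lug area for a close look.

```bash
cat >> h.py <<'E'
def go(x,y,z,yaw):
    "shift (cm) and turn in tool axes to TCP x,y,z, tool down, tool y at world angle yaw"
    o=ctrl.get_obs();Rc=R.from_rotvec(o["tool_rot"])
    ty=np.array([np.cos(yaw),np.sin(yaw),0]);tz=np.array([0,0,-1.]);tx=np.cross(ty,tz)
    Rt=R.from_matrix(np.c_[tx,ty,tz])
    d=Rc.inv().apply(np.array([x,y,z])-o["tool_pos"])*100
    print("shift",np.round(d,2),"turn",np.round((Rc.inv()*Rt).as_rotvec(),3),"pos",np.round(o["tool_pos"],4),"t",round(o["t"],2),"F",np.round(o["contact_force"],1))
E
python3 - <<'E'
from h import *
go(.47,.06,.26,-.2)
c=ctrl.calibration("wrist");o=ctrl.get_obs();r=R.from_rotvec(o["tool_rot"])
print(c, r.inv().apply(-np.array(c["R"]).T@c["t"]-o["tool_pos"]), np.array(c["R"])@r.as_matrix())
c=ctrl.calibration("top");print(plane(c,(299,230),.088),plane(c,(303,194),.076))
E
```

```text
shift [-44.13 -45.24  -2.87] turn [ 0.    -0.     1.525] pos [0.1521 0.6062 0.2313] t 0.9 F [-0.3  0.8  0.8]
{'fx': 293.8190936030401, 'fy': 293.8190936030401, 'cx': 318.2208793738481, 'cy': 202.26832623886438, 'R': array([[ 2.42215246e-01,  9.70222527e-01, -1.51441054e-04],
       [ 9.27642576e-01, -2.31539458e-01,  2.93033669e-01],
       [ 2.84272802e-01, -7.11177055e-02, -9.56102111e-01]]), 't': array([-0.62405513, -0.03875079,  0.37903579])} [ 0.07475054 -0.00095567 -0.14231777] [[ 1.14572570e-03  9.99999322e-01  2.10385943e-04]
 [-9.56103003e-01  1.15708165e-03 -2.93028511e-01]
 [-2.93028555e-01  1.34579663e-04  9.56103680e-01]]
[0.5025205  0.09255728 0.088     ] [0.63131299 0.07888593 0.076     ]
```

```bash
r='[[-44,-44,-3],[0,0,1.525]]'
python3 -m handwheel '[[[-9,-9,-3],[0,0,0.18]],[[-18,-18,-3],[0,0,0.36]],[[-27,-27,-3],[0,0,0.54]],[[-36,-36,-3],[0,0,0.72]],[[-44,-44,-3],[0,0,0.9]]]'
python3 -c "
from h import *
go(.49,.08,.26,-.2)"
```

```text
t: 1.52
tool_pos: [0.3123, 0.3381, 0.2563]
tool_rot: [1.71, 2.635, 0.002]
contact_force: [0.7, 0.3, 0.2]
opening: 0.0853
grip_force: 0.0
shift [-30.81   5.71  -0.36] turn [ 0.001 -0.     0.62 ] pos [0.3123 0.3381 0.2563] t 1.52 F [0.7 0.3 0.2]
```

```bash

python3 -m handwheel '[[[-6,1,0],[0,0,0.18]],[[-12,2,0],[0,0,0.36]],[[-18,3,0],[0,0,0.54]],[[-24,4.5,0],[0,0,0.62]],[[-30.8,5.7,0],[0,0,0.62]]]'
python3 -m handwheel '[[[0,0,0],[0,0,0]],[[0,0,0],[0,0,0]]]' >/dev/null
cat > w.py <<'E'
import sys
from h import *
def look(names,pic=None):
    im=ctrl.get_image("wrist")if False else None
    c=ctrl.calibration("wrist");im=ctrl.get_image("wrist")
    if pic:cv2.imwrite(f"pics/{pic}.png",im)
    out={}
    for k,z in names.items():
        for d in ctrl.landmark_of("wrist",k)[:2]:
            out.setdefault(k,(c,d["position"]));print(k,round(d["score"],2),np.round(d["position"],1),np.round(plane(c,d["position"],z),4))
    return out
E
python3 - <<'E'
from w import *
import pickle
r=look(dict(hearth=0,lift_point=.062,plain_lug=.062),"w1")
pickle.dump(r,open("v1.pkl","wb"))
go(.49,.02,.26,-.2)
E
```

```text
t: 2.15
tool_pos: [0.4879, 0.0863, 0.2563]
tool_rot: [2.427, 1.994, 0.002]
contact_force: [0.8, 1.1, -0.1]
opening: 0.0857
grip_force: 0.0
lift_point 0.83 [330.2 167.8] [0.5026 0.0976 0.062 ]
plain_lug 0.97 [444.6 164.6] [0.6324 0.0758 0.062 ]
shift [-6.73  1.69 -0.4 ] turn [ 0.    -0.     0.007] pos [0.4863 0.0893 0.256 ] t 2.6 F [-0.2 -0.   0.2]
```

View pics/w1.png

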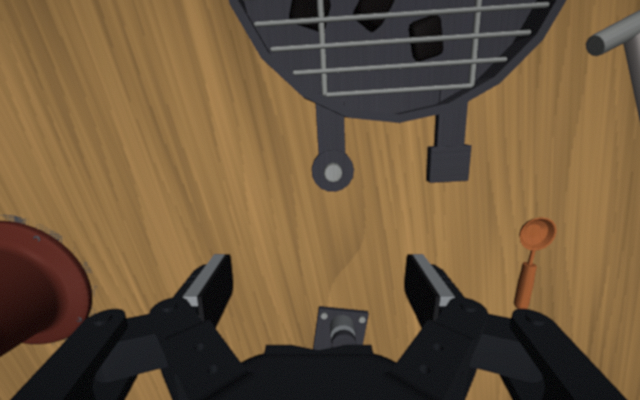

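Close view: stud at (333,173), round lug end about (332,170), square lug (448,163), jack's saddle end at (343,328). I'll take a second view further back, on the way to the jack.

```bash

python3 -m handwheel '[[[-5,1,0],[0,0,-0.04]],[[-10,2.5,0],[0,0,-0.11]],[[-15,3,0],[0,0,-0.11]],[[-15,3,0],[0,0,-0.11]],[[-15,3,0],[0,0,-0.11]]]'
python3 - <<'E'
from w import *
import pickle
a=pickle.load(open("v1.pkl","rb"))
c1=a["lift_point"][0]
print("stud",plane(c1,(333,173),.088),"disc",plane(c1,(332,170),.076))
r=look(dict(lift_point=.062,plain_lug=.062,jack_grip=.038,saddle_top=.052,handle_pad=.117),"w2")
for k in("lift_point","plain_lug"):
    if k in r: print(k,tri([a[k],r[k]]))
c=r[list(r)[0]][0]
print("stud pred px",proj(c,plane(c1,(333,173),.088)))
pickle.dump(r,open("v2.pkl","wb"))
go(.45,-.23,.20,-.305)
E
```

```text
t: 3.22
tool_pos: [0.4872, -0.0639, 0.256]
tool_rot: [-2.313, -2.126, -0.001]
contact_force: [-0.9, -0.3, 0.5]
opening: 0.085
grip_force: 0.0
stud [0.50440273 0.09635125 0.088     ] disc [0.50404038 0.09740643 0.076     ]
lift_point 0.91 [322.   22.3] [0.5042 0.0957 0.062 ]
plain_lug 0.73 [447.7  30.4] [0.6308 0.0779 0.062 ]
jack_grip 0.65 [304.3 289.1] [ 0.4539 -0.2264  0.038 ]
saddle_top 0.58 [313.4 255.2] [ 0.4722 -0.1676  0.052 ]
lift_point (array([0.5034663 , 0.09679229, 0.0580539 ]), 0.0012308589032867167)
plain_lug (array([0.63002888, 0.07698449, 0.06600573]), 0.0012280611700558185)
stud pred px [np.float64(322.49504076116256), np.float64(13.265846851378456)]
shift [-16.86  -2.34   5.59] turn [ 0.    -0.     0.222] pos [ 0.4873 -0.0639  0.2559] t 3.52 F [ 0.4 -0.9 -0.9]
```

View pics/w2.png

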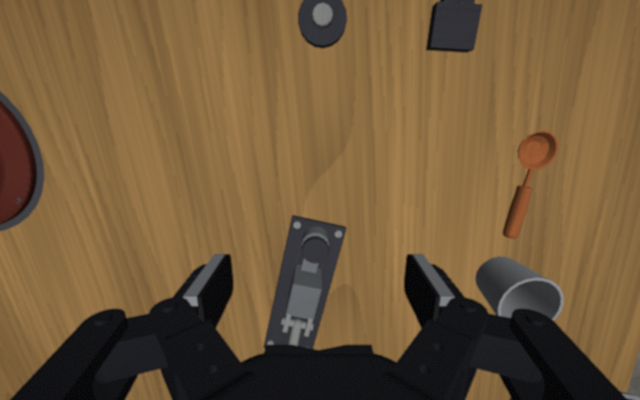

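The round lug with stud is at (322,15), the jack's saddle at (316,243), its housing at (305,292), and the cup at the right edge is clear of the jack. Next I go above the jack and look.

```bash

python3 -m handwheel '[[[-5,-0.5,0],[0,0,0.1]],[[-10,-1.5,1],[0,0,0.222]],[[-16.9,-2.3,3],[0,0,0.222]],[[-16.9,-2.3,5.6],[0,0,0.222]],[[-16.9,-2.3,5.6],[0,0,0.222]]]'
python3 - <<'E'
from w import *
import pickle
a=pickle.load(open("v2.pkl","rb"))
c1=a["lift_point"][0]
print("w2 front",plane(c1,(319,222),.01),"sad",plane(c1,(316,243),.052))
r=look(dict(jack_grip=.038,saddle_top=.052,handle_pad=.117,cup=0),"w3")
for k in("jack_grip","saddle_top"):
    if k in r: print(k,tri([a[k],r[k]]))
pickle.dump(r,open("v3.pkl","wb"))
go(.452,-.23,.20,-.305)
E
```

```text
t: 4.15
tool_pos: [0.4485, -0.2308, 0.1972]
tool_rot: [-2.532, -1.851, 0.002]
contact_force: [-0.2, 0.1, 0.9]
opening: 0.0853
grip_force: 0.0
w2 front [ 0.48205054 -0.13806134  0.01      ] sad [ 0.47705347 -0.15054058  0.052     ]
saddle_top 0.58 [322.1 116. ] [ 0.4727 -0.1644  0.052 ]
cup 0.65 [579.3 113.6] [ 0.7436 -0.2482  0.    ]
saddle_top (array([ 0.47262998, -0.16429009,  0.05845435]), 5.9899570647022586e-05)
shift [0.12 0.07 0.16] turn [ 0.003  0.001 -0.   ] pos [ 0.451  -0.2309  0.2016] t 4.4 F [-0.   0.3  0.5]
```

View pics/w3.png

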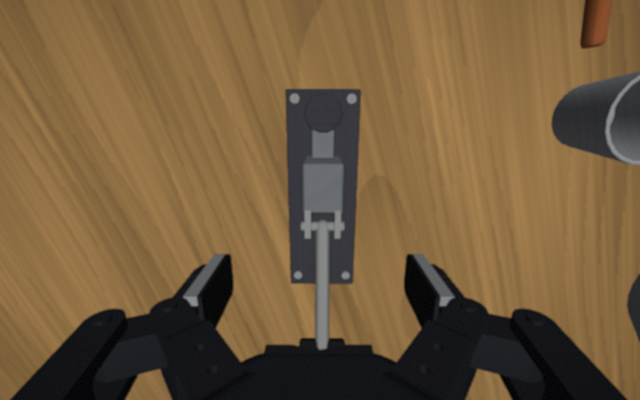

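The jack is aligned with the tool. Base front edge mid is at (323,90), rear mid (322,283), saddle (324,113), housing top about (323,187).

```bash

python3 - <<'E'
from w import *
import pickle
c=pickle.load(open("v3.pkl","rb"))["cup"][0]
f=plane(c,(323.5,90),.01);b=plane(c,(322,283),.01);u=(f-b)/np.linalg.norm(f-b)
print("len",np.linalg.norm(f-b),"ang",np.arctan2(u[1],u[0]),"grip f",f-.095*u,"grip b",b+.14*u,"sad->grip",plane(c,(324,113),.052)-.07*u,"block",plane(c,(323,187),.066))
# corners per side
l=plane(c,(287,90),.01)-plane(c,(291.5,283),.01);r=plane(c,(359.5,90),.01)-plane(c,(352,283),.01)
print([np.arctan2(v[1],v[0]) for v in(l,r)])
E
```

```text
len 0.23137504691356495 ang 1.2605807288215378 grip f [ 0.45306215 -0.23078408  0.01      ] grip b [ 0.45416872 -0.22733216  0.01      ] sad->grip [ 0.4538264  -0.22899814  0.052     ] block [ 0.45396473 -0.22678644  0.066     ]
[np.float64(1.2575210601098403), np.float64(1.2631400017061498)]
```

```bash
python3 -c "
from h import *
go(.4535,-.229,.018,-.311)"
```

```text
shift [ 0.27  0.14 18.36] turn [0.003 0.001 0.006] pos [ 0.451  -0.2309  0.2016] t 4.4 F [-0.   0.3  0.5]
```

```bash
python3 -m handwheel '[[[0.27,0.14,5],[0.003,0.001,0.006]],[[0.27,0.14,10],[0.003,0.001,0.006]],[[0.27,0.14,15],[0.003,0.001,0.006]],[[0.27,0.14,18.3],[0.003,0.001,0.006]],[[0.27,0.14,18.3],[0.003,0.001,0.006]]]' -1
python3 -m handwheel '[[[0,0,0],[0,0,0]],[[0,0,0],[0,0,0]],[[0,0,0],[0,0,0]],[[0,0,0],[0,0,0]],[[0,0,0],[0,0,0]]]' 1 60
python3 -c "
from h import *
go(.4535,-.229,.018,-.311)"
```

```text
t: 5.03
tool_pos: [0.4508, -0.2274, 0.015]
tool_rot: [-2.533, -1.845, 0.004]
contact_force: [-0.0, -0.2, 0.2]
opening: 0.0854
grip_force: 0.0
t: 5.65
tool_pos: [0.4532, -0.2299, 0.0191]
tool_rot: [-2.54, -1.848, 0.0]
contact_force: [-2.3, 1.9, 6.8]
opening: 0.0392
grip_force: 64.0
shift [0.1  0.   0.11] turn [-0.001 -0.    -0.002] pos [ 0.4532 -0.2299  0.0191] t 5.65 F [-2.3  1.9  6.8]
```

```bash
python3 -m handwheel '[[[0,0,-0.3],[0,0,0]],[[0,0,-0.7],[0,0,0]],[[0,0,-0.7],[0,0,0]],[[0,0,-0.7],[0,0,0]]]'
python3 -c "
from h import *
go(.481,-.052,.025,-.155)"
```

```text
t: 6.15
tool_pos: [0.4515, -0.2288, 0.0232]
tool_rot: [-2.537, -1.845, 0.002]
contact_force: [-0.3, 0.4, -8.8]
opening: 0.0396
grip_force: 62.3
shift [17.72 -2.64 -0.15] turn [-0.004 -0.002 -0.158] pos [ 0.4515 -0.2288  0.0232] t 6.15 F [-0.3  0.4 -8.8]
```

```bash
python3 -m handwheel '[[[3,-0.4,-0.1],[0,0,-0.04]],[[7,-1,-0.1],[0,0,-0.08]],[[12,-1.8,-0.1],[0,0,-0.12]],[[16,-2.4,-0.1],[0,0,-0.158]],[[17.7,-2.6,-0.1],[0,0,-0.158]]]'
python3 -m handwheel '[[[0,0,0],[0,0,0]],[[0,0,0],[0,0,0]]]'
python3 - <<'E'
from w import *
import pickle
r=look(dict(lift_point=.062,plain_lug=.062,saddle_top=.057),"w4")
pickle.dump(ctrl.calibration("wrist"),open("c4.pkl","wb"))
go(.4932,.0273,.025,-.155)
E
```

```text
t: 6.78
tool_pos: [0.4815, -0.0508, 0.0246]
tool_rot: [-2.381, -2.043, 0.002]
contact_force: [0.4, 0.3, -9.1]
opening: 0.0391
grip_force: 62.3
t: 7.02
tool_pos: [0.4819, -0.0535, 0.0251]
tool_rot: [-2.385, -2.04, 0.002]
contact_force: [0.2, 0.1, -8.7]
opening: 0.0393
grip_force: 62.3
lift_point 0.67 [317.9 122.2] [0.4928 0.0162 0.062 ]
saddle_top 0.67 [320.4 123.5] [0.4936 0.0154 0.057 ]
shift [ 8.17 -0.14  0.03] turn [-0.003 -0.001 -0.001] pos [ 0.4819 -0.0536  0.0251] t 7.22 F [ 0.8 -0.2 -8.7]
```

View pics/w4.png

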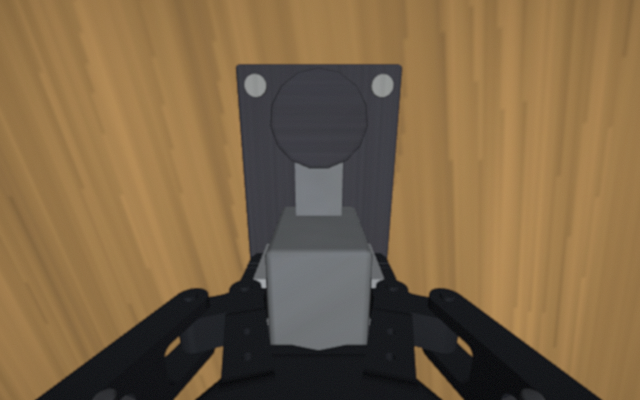

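The saddle in hand is at (319,118), about 1.5 mm ahead of the nominal position. I'll slide in with 2 mm less lift.

```bash
python3 -m handwheel '[[[1.5,0,0.2],[0,0,0]],[[3.5,-0.1,0.2],[0,0,0]],[[5.5,-0.15,0.2],[0,0,0]],[[7.3,-0.15,0.2],[0,0,0]],[[8.1,-0.15,0.2],[0,0,0]]]'
python3 -m handwheel '[[[0,0,0],[0,0,0]],[[0,0,0],[0,0,0]]]'
python3 - <<'E'
from w import *
import pickle
c=pickle.load(open("c4.pkl","rb"));print("sad4",plane(c,(319,118),.058))
r=look(dict(lift_point=.062,plain_lug=.062),"w5")
pickle.dump(ctrl.calibration("wrist"),open("c5.pkl","wb"))
go(.4932,.0273,.019,-.155)
E
```

```text
t: 7.85
tool_pos: [0.493, 0.0286, 0.0232]
tool_rot: [-2.383, -2.042, 0.001]
contact_force: [-0.7, -0.7, -8.4]
opening: 0.0395
grip_force: 62.3
t: 8.1
tool_pos: [0.4929, 0.0271, 0.0232]
tool_rot: [-2.385, -2.041, 0.002]
contact_force: [0.0, 0.1, -8.9]
opening: 0.0392
grip_force: 62.3
sad4 [0.49342705 0.01727307 0.058     ]
lift_point 0.67 [313.7 125.2] [0.5022 0.0961 0.062 ]
shift [0.03 0.03 0.43] turn [-0.003 -0.001 -0.001] pos [0.4929 0.027  0.0233] t 8.25 F [-0.1  0.4 -9.1]
```

View pics/w5.png

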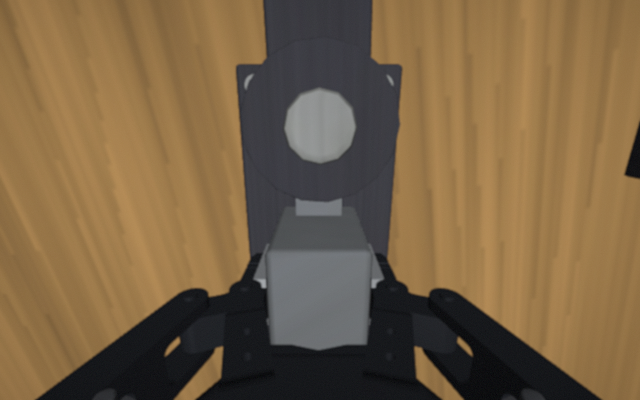

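Stud at (320,125), lug disc (319.5,119), both centred on the jack's axis. I'll work out the fore-aft error.

```bash
python3 - <<'E'
from h import *
import pickle
c4=pickle.load(open("c4.pkl","rb"));c=pickle.load(open("c5.pkl","rb"))
# saddle in hand: same pixel in the wrist camera, 0.0348m lift-adjusted height
s=plane(c,(319,118),.056)
for n,p,z in(("stud",(320,125),.088),("disc",(319.5,119),.076)):
    X=plane(c,p,z);e=X-s;print(n,np.round(X,4),"err along/side mm",np.round(1e3*np.array([e[:2]@[.154,.988],e[:2]@[.988,-.154]]),1))
E
```

```text
stud [0.5045 0.0967 0.088 ] err along/side mm [-1.2  0.3]
disc [0.5046 0.0979 0.076 ] err along/side mm [0.1 0.2]
```

Centred within about 1 mm. Lower and release, then rise.

```bash
python3 -m handwheel '[[[0,0,0.2],[0,0,0]],[[0,0,0.4],[0,0,0]],[[0,0,0.45],[0,0,0]],[[0,0,0.45],[0,0,0]]]'
python3 -m handwheel '[[[0,0,0],[0,0,0]],[[0,0,0],[0,0,0]],[[0,0,0],[0,0,0]],[[0,0,0],[0,0,0]],[[0,0,0],[0,0,0]]]' -1
python3 -m handwheel '[[[0,0,-1],[0,0,0]],[[0,0,-4],[0,0,0]],[[0,0,-9],[0,0,0]],[[0,0,-14],[0,0,0]],[[0,0,-14],[0,0,0]]]'
python3 - <<'E'
from w import *
import pickle
o=ctrl.get_obs();print(o["tool_pos"])
r=look(dict(lift_point=.062,handle_pad=.117),"w6")
pickle.dump(ctrl.calibration("wrist"),open("c6.pkl","wb"))
go(.468,-.136,.15,-.155)
E
```

```text
t: 8.75
tool_pos: [0.493, 0.0273, 0.0192]
tool_rot: [-2.385, -2.041, 0.002]
contact_force: [-4.4, -1.0, -2.0]
opening: 0.0395
grip_force: 63.0
t: 9.38
tool_pos: [0.493, 0.0275, 0.0188]
tool_rot: [-2.384, -2.041, 0.001]
contact_force: [-0.6, -0.3, -0.3]
opening: 0.0857
grip_force: 0.0
t: 10.0
tool_pos: [0.4968, 0.0269, 0.1652]
tool_rot: [2.383, 2.04, 0.011]
contact_force: [-0.0, -0.3, 0.2]
opening: 0.0853
grip_force: 0.0
[0.4967599  0.02694696 0.16519131]
lift_point 0.66 [311.7 120.6] [0.5028 0.0943 0.062 ]
shift [-16.52   0.08   0.8 ] turn [-0.004 -0.001  0.   ] pos [0.4927 0.0273 0.1583] t 10.15 F [-1.2  0.1  0. ]
```

View pics/w6.png

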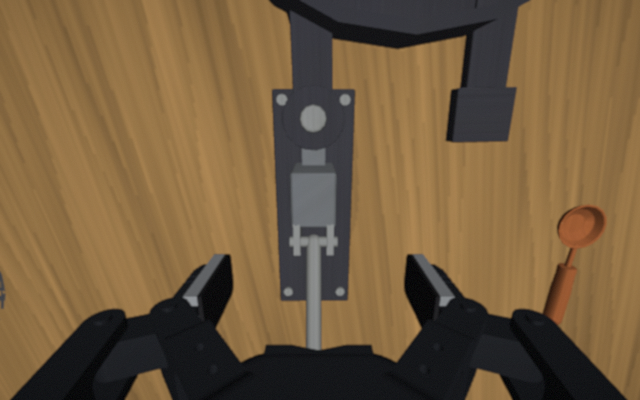

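The jack stands under the lug with stud (313,118), lug and base concentric, handle up. Next, shut the fingers and go over the pad.

```bash
python3 -m handwheel '[[[-4,0,-1],[0,0,0]],[[-9,0,-1],[0,0,0]],[[-14,0,-1],[0,0,0]],[[-16.5,0,-1],[0,0,0]],[[-16.5,0,-1],[0,0,0]]]' 1 60
python3 -m handwheel '[[[0,0,0],[0,0,0]],[[0,0,0],[0,0,0]]]'
python3 - <<'E'
from w import *
r=look(dict(handle_pad=.117,jack_grip=.038),"w7")
cs={}
for n in("top","side"):
    im=ctrl.get_image(n);c=ctrl.calibration(n)
    for d in ctrl.landmark_of(n,"handle_pad")[:1]:print(n,round(d["score"],2),plane(c,d["position"],.117))
go(.468,-.136,.12,-.155)
E
```

```text
t: 10.78
tool_pos: [0.4665, -0.1366, 0.1665]
tool_rot: [-2.385, -2.035, 0.003]
contact_force: [-0.2, -0.1, 0.1]
opening: -0.0002
grip_force: 0.0
t: 11.02
tool_pos: [0.4677, -0.1347, 0.168]
tool_rot: [-2.382, -2.042, 0.002]
contact_force: [-0.8, 0.2, -0.3]
opening: -0.0001
grip_force: 0.0
handle_pad 0.92 [316.  223.4] [ 0.4659 -0.1354  0.117 ]
top 0.54 [ 0.46609791 -0.13099831  0.117     ]
side 0.58 [ 0.47338954 -0.13229454  0.117     ]
shift [-0.05  0.03  4.86] turn [-0.003 -0.001  0.001] pos [ 0.4679 -0.1356  0.1686] t 11.38 F [-0.5 -0.6 -0.2]
```

View pics/w7.png

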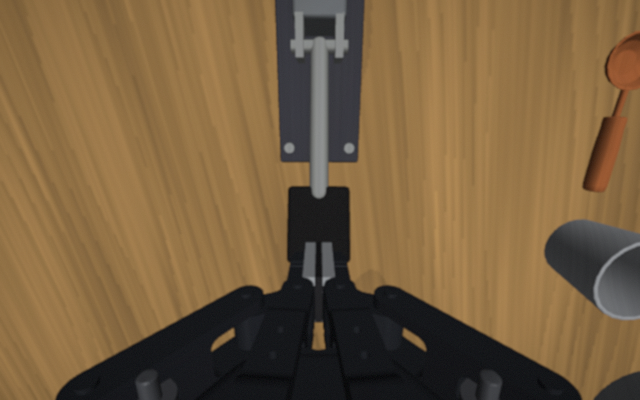

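The pad is at (318,225), straight under the shut fingertips. I'll press down along the pad's arc.

```bash
python3 -m handwheel '[[[0,0,3],[0,0,0]],[[0,0,4.8],[0,0,0]],[[-0.1,0,5.4],[0,0,0]],[[-0.4,0,6.2],[0,0,0]],[[-0.8,0,7.1],[0,0,0]]]'
python3 -m handwheel '[[[-0.25,0,1],[0,0,0]],[[-0.45,0,2],[0,0,0]],[[-0.6,0,3],[0,0,0]],[[-0.65,0,4],[0,0,0]],[[-0.65,0,5],[0,0,0]]]'
python3 -m handwheel '[[[0,0,0.3],[0,0,0]],[[0,0,0.5],[0,0,0]],[[0,0,0.6],[0,0,0]],[[0,0,0.6],[0,0,0]]]'
python3 - <<'E'
from w import *
go(.468,-.136,.043,-.155)
for n in("top","side"):
    im=ctrl.get_image(n);c=ctrl.calibration(n);cv2.imwrite(f"pics/{n}8.png",im)
E
```

```text
t: 12.0
tool_pos: [0.467, -0.1438, 0.0978]
tool_rot: [-2.385, -2.041, -0.001]
contact_force: [0.7, 1.7, 1.3]
opening: -0.0002
grip_force: 1.0
t: 12.62
tool_pos: [0.4661, -0.1498, 0.0482]
tool_rot: [-2.385, -2.041, -0.002]
contact_force: [-0.1, 5.2, 9.1]
opening: 0.0002
grip_force: 3.8
t: 13.12
tool_pos: [0.4663, -0.1498, 0.0432]
tool_rot: [-2.385, -2.041, -0.002]
contact_force: [-3.1, 4.9, 10.6]
opening: -0.0002
grip_force: 5.6
shift [ 1.39 -0.05  0.02] turn [-0.002 -0.003 -0.   ] pos [ 0.4663 -0.1498  0.0432] t 13.12 F [-3.1  4.9 10.6]
```

```bash
python3 -m handwheel '[[[0.1,0,0.1],[0,0,0]],[[0.1,0,0.15],[0,0,0]],[[0.1,0,0.15],[0,0,0]]]'
python3 - <<'E'
import cv2,numpy as np
a=cv2.imread("pics/side8.png")[100:340,200:440]
b=cv2.imread("pics/side0.png")[100:340,200:440]
cv2.imwrite("pics/cmp.png",cv2.resize(np.hstack([b,a]),None,fx=1.66,fy=1.66,interpolation=cv2.INTER_CUBIC))
E
```

```text
t: 13.6
tool_pos: [0.4664, -0.1497, 0.0427]
tool_rot: [-2.385, -2.042, 0.001]
contact_force: [-6.1, 3.8, 16.4]
opening: -0.0004
grip_force: 8.4
```

View pics/cmp.png

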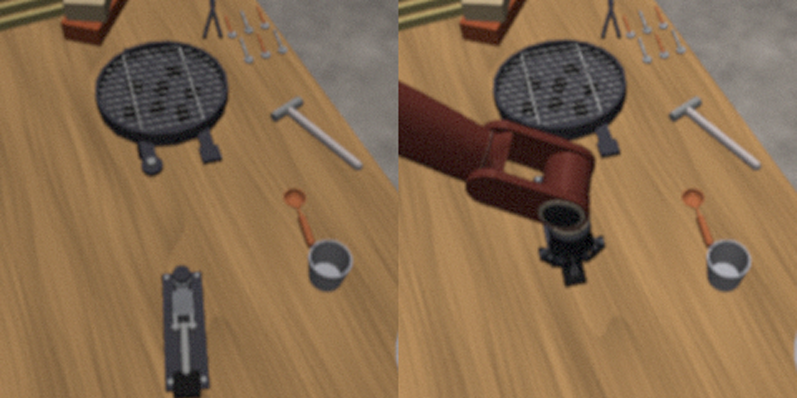

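The square lug appears at (608,140) vs (210,150) before, so it's raised. Cup and spoon are unmoved. The force jump confirms the stop. Now back up.

```bash
python3 -m handwheel '[[[0,0,-1],[0,0,0]],[[0,0,-2],[0,0,0]],[[0.1,0,-3],[0,0,0]],[[0.25,0,-4.2],[0,0,0]],[[0.5,0,-5.4],[0,0,0]]]'
python3 -m handwheel '[[[0.3,0,-1],[0,0,0]],[[0.7,0,-2.2],[0,0,0]],[[0.8,0,-4],[0,0,0]],[[0.8,0,-6],[0,0,0]],[[0.8,0,-6],[0,0,0]]]'
python3 -m handwheel '[[[0,0,0],[0,0,0]],[[0,0,0],[0,0,0]]]'
python3 - <<'E'
from w import *
r=look(dict(handle_pad=.117,jack_grip=.038),"w9")
go(.468,-.136,.1686,-.155)
a=cv2.imread("pics/w7.png");b=cv2.imread("pics/w9.png");cv2.imwrite("pics/cmp2.png",np.hstack([a[:300,220:420],b[:300,220:420]]))
E
```

```text
t: 14.22
tool_pos: [0.4669, -0.1448, 0.0953]
tool_rot: [-2.386, -2.042, 0.001]
contact_force: [-0.3, -0.6, 0.9]
opening: -0.0001
grip_force: 0.4
t: 14.85
tool_pos: [0.4688, -0.1367, 0.1563]
tool_rot: [2.386, 2.043, 0.001]
contact_force: [-0.0, -0.1, -0.5]
opening: 0.0003
grip_force: 0.0
t: 15.1
tool_pos: [0.467, -0.136, 0.1528]
tool_rot: [-2.383, -2.04, 0.003]
contact_force: [0.3, 0.6, 0.2]
opening: 0.0003
grip_force: 0.0
handle_pad 0.81 [318.5 229. ] [ 0.4672 -0.135   0.117 ]
shift [ 0.02  0.06 -1.54] turn [-0.004 -0.002 -0.   ] pos [ 0.4673 -0.1361  0.1532] t 15.25 F [0.2 0.2 0.5]
```

View pics/cmp2.png

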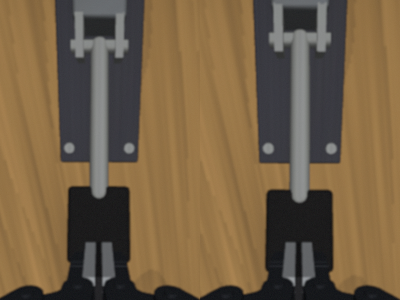

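The jack hasn't moved and the handle is fully up, with the pad at (318,229). Second press.

```bash
python3 -m handwheel '[[[0,0,2],[0,0,0]],[[0,0,3.3],[0,0,0]],[[-0.1,0,3.9],[0,0,0]],[[-0.4,0,4.7],[0,0,0]],[[-0.7,0,5.6],[0,0,0]]]'
python3 -m handwheel '[[[-0.25,0,1],[0,0,0]],[[-0.4,0,2],[0,0,0]],[[-0.5,0,3],[0,0,0]],[[-0.5,0,4],[0,0,0]],[[-0.5,0,5],[0,0,0]]]'
python3 -m handwheel '[[[0,0,0.4],[0,0,0]],[[0,0,0.6],[0,0,0]],[[0,0,0.7],[0,0,0]],[[0,0,0.7],[0,0,0]]]'
```

```text
t: 15.88
tool_pos: [0.4666, -0.1432, 0.0979]
tool_rot: [-2.385, -2.041, 0.0]
contact_force: [-0.4, 2.4, 2.0]
opening: 0.0
grip_force: 1.0
t: 16.5
tool_pos: [0.4658, -0.149, 0.0485]
tool_rot: [-2.385, -2.042, 0.003]
contact_force: [-3.4, 0.2, 7.5]
opening: -0.0004
grip_force: 3.9
t: 17.0
tool_pos: [0.466, -0.1487, 0.043]
tool_rot: [-2.384, -2.041, 0.003]
contact_force: [-6.8, 2.1, 16.5]
opening: -0.0006
grip_force: 7.6
```

```bash
python3 -m handwheel '[[[0,0,0],[0,0,0]],[[0,0,0],[0,0,0]],[[0,0,0],[0,0,0]],[[0,0,0],[0,0,0]]]'
python3 -c "
from h import *
print(ctrl.finish_job())"
```

```text
t: 17.5
tool_pos: [0.466, -0.1487, 0.043]
tool_rot: [-2.384, -2.041, 0.002]
contact_force: [-5.7, 2.1, 15.8]
opening: -0.0001
grip_force: 7.5
the job is handed in; nothing more can be done
None
```

I set the jack's saddle within about 1–2 mm of the marked lug's centre by the camera, pumped one full stroke, and handed the job in at about 17.5 s with the handle held on its stop (about 16 N) and the hearth up; no verdict came back.

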